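# Load and evacuate the vacuum bed for stone setting

## Robot

A 6-joint arm with a two-finger parallel gripper is mounted at the origin on the work surface. World frame = base frame: x ahead of the robot, y to its left, z up, the work surface at z = 0. Lengths are in m, angles in rad, forces in N, time in s.
With the tool pointing down it reaches from about 0.225 to 0.725 m from the base axis. Payload 3.1 kg.
Tool frame: the origin (TCP) lies midway between the tips of the shut fingers; the grasp point (between the pads) lies 19 mm behind it; z points along the fingers, x is the direction in which the jaws open and shut, and the axes are right-handed (so a half turn about z gives the same grasp; the last joint's range is limited). The gripper opens to 85 mm and grips with 20 to 120 N. Pads are 22 mm wide; open, the fingers measure 114 mm over their backs; the gripper's body (76 mm by 85 mm) begins 54 mm behind the grasp point. The pads swing forward as they close: fully open they stand 13 mm farther back than shut.
Start: joints at [0.993, 0.048, 0.099, 1.622, 0, 1.443], TCP at [0.228, 0.473, 0.231] pointing down, gripper open.
Joint ranges: [-2.91, 2.91], [-0.99, 1.94], [-1.21, 1.42], [-2.12, 2.29], [-1.49, 1.47], [-3.14, 3.14]. Speed limits (rad/s): [2.79, 2.79, 3.14, 3.14, 3.14, 3.14].

## Interface

Orientations are given as a rotation vector (axis times angle).
In Python, from rig import arm, vision gives the robot as it stands.
- The arm moves only by the tool move_arm, never from a script. Its argument "series" is a list of rows, each a list of 5 numbers: the shift along the world's x, y, z each as a share of 30 mm, from -1 to 1, then the turn about the world's z as a share of 45 degrees, from -1 to 1, then the gripper's target within -1 to 1 (fully open at 1, half-way at 0, shut at -1). In form: [[x, y, z, turn, gripper], ...]. A call has 1 to 12 rows; each row shifts and turns the pose as measured when the row begins; what a row does not reach is not made up. A row lasts 1/8 s, in which the tool goes at most 62.5 mm and 10.7 degrees, less where a joint would pass 70% of its speed; a pose out of reach is approached as far as the arm can. A call with a number of a shift or a turn outside -1 to 1 is refused whole. A call with a gripper value outside its range is refused whole. The fingers move at their own pace and stop on an object; "squeeze" is the grip in N (left out, the last holds). Time passes only in rows, so rows that do not move let the fingers close. It gives the time, the measured TCP pose, the force and the opening at its end, in the units of the state.
- arm.get_obs(): the state, without advancing time (a new reading comes with each control period).
- vision.grab_frame(name): name is "scene" or "top"; returns (picture, depth): 420x560x3 uint8, blue, green, red; 420x560 float32, m along the optical axis (not along the pixel's ray), 0 where there is no reading.
- vision.camera_model(name): a dict with "mtx" (3x3 intrinsics, pixels), "R" (3x3) and "t" (3): a world point X has camera coordinates R X + t. Camera axes: x right, y down, z forward; pixel columns grow to the right and rows downward; lengths in m; the calibration is good to about 2 mm. A picture is of the moment at which its call begins. camera_model takes no time and is no camera call.
- arm.job_done(): hands the job in, once; it reports no verdict.
The state is a dict: "clock": time; "q": joint angles; "joint_velocities": joint speeds; "joint_torque": joint torques, N m; "eef_pos": TCP position; "tool_rot": TCP orientation; "wrist_force": force on the tool from outside, world axes, zero at the start; "wrist_torque": the same for the moment, N m; "width": opening from 0.0 (shut) to 1.0 (fully open).
Only numpy, scipy, OpenCV 4.12 (cv2) and the standard library are available. Lean on these libraries where they do the work, as an engineer would, in place of code of your own. Each camera call takes 0.05 s, during which the arm holds its last target. There are 200 camera calls.

## Task

Get the vacuum bed ready for the next batch: move the finished plaque that is still on one of its pads to the wooden tray, lying flat with its stones up, and lay every plaque from the green mat on a rubber pad of its own, stones up, centred and square so that it covers the pad, its long side along the pad's. Turn the numbered sleeve to 6, and only when all that is done pump the hand lever four full strokes, all the way down and letting it come all the way back up each time. Leave the glue bottle, the trim roll and the stone jar where they are.

Things in the scene. Friction and masses are not known exactly. Their poses are not given: they have to be found in the camera images.
- plaque0: Plaque to be loaded: ivory plate 48 x 34 x 9 mm (x, y, z), flat, 40 g, with a small crescent of dark stones on its top; all of these are alike and start on the green mat. Origin at the centre of its underside, x along the long side, z out of the stoned face. May be absent (None): three to five are there.
- plaque1: Plaque to be loaded: ivory plate 48 x 34 x 9 mm (x, y, z), flat, 40 g, with a small crescent of dark stones on its top; all of these are alike and start on the green mat. Origin at the centre of its underside, x along the long side, z out of the stoned face. May be absent (None): three to five are there.
- plaque2: Plaque to be loaded: ivory plate 48 x 34 x 9 mm (x, y, z), flat, 40 g, with a small crescent of dark stones on its top; all of these are alike and start on the green mat. Origin at the centre of its underside, x along the long side, z out of the stoned face. May be absent (None): three to five are there.
- plaque3: Plaque to be loaded: ivory plate 48 x 34 x 9 mm (x, y, z), flat, 40 g, with a small crescent of dark stones on its top; all of these are alike and start on the green mat. Origin at the centre of its underside, x along the long side, z out of the stoned face. May be absent (None): three to five are there.
- plaque4: Plaque to be loaded: ivory plate 48 x 34 x 9 mm (x, y, z), flat, 40 g, with a small crescent of dark stones on its top; all of these are alike and start on the green mat. Origin at the centre of its underside, x along the long side, z out of the stoned face. May be absent (None): three to five are there.
- finished: The finished plaque: the same 48 x 34 x 9 mm plate with a fuller crescent of stones, that starts on one of the six pads of the bed. Origin at the centre of its underside, x along the long side, z up.
- mat: Green cutting mat, 220 x 240 mm (x, y), 3 mm thick, fixed. Origin at the centre of its underside.
- bed: Aluminium vacuum bed, a flat plate 190 x 260 mm (x, y), 6 mm thick, fixed; let into its top, flush, are six black rubber pads, each 32 x 20 mm (x, y), in two rows of three: at x = -40 and +40 mm, y = -95, 0 and +95 mm in the bed's frame. A plaque is larger than its pad all round. Origin at the centre of the underside.
- pad0 (a point): Centre of the top face of a rubber pad (6 mm above the table), at x = -40, y = -95 mm in the bed's frame; x along the pad's long side (32 mm), y along its short side (20 mm), z up.
- pad1 (a point): Centre of the top face of a rubber pad (6 mm above the table), at x = -40, y = 0 mm in the bed's frame; x along the pad's long side (32 mm), y along its short side (20 mm), z up.
- pad2 (a point): Centre of the top face of a rubber pad (6 mm above the table), at x = -40, y = 95 mm in the bed's frame; x along the pad's long side (32 mm), y along its short side (20 mm), z up.
- pad3 (a point): Centre of the top face of a rubber pad (6 mm above the table), at x = 40, y = -95 mm in the bed's frame; x along the pad's long side (32 mm), y along its short side (20 mm), z up.
- pad4 (a point): Centre of the top face of a rubber pad (6 mm above the table), at x = 40, y = 0 mm in the bed's frame; x along the pad's long side (32 mm), y along its short side (20 mm), z up.
- pad5 (a point): Centre of the top face of a rubber pad (6 mm above the table), at x = 40, y = 95 mm in the bed's frame; x along the pad's long side (32 mm), y along its short side (20 mm), z up.
- tray: Wooden tray for finished work, outside 96 x 136 mm (x, y) and 18 mm high, walls and floor 3 mm, open on top, fixed. Origin at the centre of its underside.
- unit: Vacuum unit, fixed: grey base plate 220 x 190 x 12 mm (x, y, z), origin at the centre of its underside. At x = 0, y = +50 mm stands a column with a white dial disc (108 mm across, its top 108 mm up) marked 0 to 8, and on it the steel sleeve. At y = -60 mm is the hand pump with its lever.
- sleeve_grip (a point): On the vertical axis of the numbered sleeve, at the height to grip it (138 mm above the table). The sleeve is a fluted steel cylinder 38 mm across, from 108 to 158 mm above the table, with a black pointer at its foot and a black line on its top. Turns with the sleeve.
- sleeve (a joint): Angle of the sleeve: 0 at mark 0, growing clockwise seen from above, 0.5 rad from each number to the next (mark 6 is 3.0 rad); stops at either end (about -0.05 and 4.05 rad). It clicks into a detent at each number, where it stays; the click takes about 0.1 N m. The numbers stand on the dial with their feet outward; number 4 lies towards the unit's +x.
- pump_lever (a joint): Angle of the pump lever: 0 up at rest, 0.5 rad fully down at its stop. A spring brings it back up when let go; pressing the pad takes about 3 N at the top and 8 N at the bottom.
- pump_pad (a point): Centre of the top face of the black hand pad (70 x 34 x 18 mm, long side along the lever) at the lever's end, 150 mm from the pivot; 143 mm above the table at rest and 71 mm when fully down. Moves with the lever; its x points along the unit's x, away from the handle, when the lever is at rest.
- pump_pivot (a point): Pivot of the pump lever, 70 mm above the table; the lever runs from it towards the unit's -x, 0.45 rad above level at rest and 0.05 rad below level when fully down, turning about the unit's y axis.
- glue: Bystander: closed glue bottle, 52 mm across, 130 mm high. Origin at the centre of its underside.
- trim_roll: Bystander: roll of trim lying flat, 70 mm across, 30 mm high. Origin at the centre of its underside.
- stone_jar: Bystander: small open glass jar, 66 mm across, 60 mm high. Origin at the centre of its underside.
Things that resemble listed ones, but are neither listed nor needed, are in the scene too. What is shaped like the plaque4 but blue or purple is not meant.

How it is judged:
On the way, in this order (a step that is already met when the one before it is completed fails the run):
1. the finished plaque lies in the tray, every plaque to load sits on a pad, and the sleeve reads 6 (x of finished in the frame of tray between -0.04 and 0.04 m and y of finished in the frame of tray between -0.06 and 0.06 m and z of finished in the frame of tray below 0.012 m and angle between finished's own z axis and vertical below 0.2 rad and linear speed of each of finished, plaque0, plaque1, plaque2, plaque3, plaque4 below 0.03 m/s and ((distance between plaque0 and pad0 below 0.008 m and angle between the x axis of plaque0 and the x axis of pad0, either way round below 0.2 rad) or (distance between plaque0 and pad1 below 0.008 m and angle between the x axis of plaque0 and the x axis of pad1, either way round below 0.2 rad) or (distance between plaque0 and pad2 below 0.008 m and angle between the x axis of plaque0 and the x axis of pad2, either way round below 0.2 rad) or (distance between plaque0 and pad3 below 0.008 m and angle between the x axis of plaque0 and the x axis of pad3, either way round below 0.2 rad) or (distance between plaque0 and pad4 below 0.008 m and angle between the x axis of plaque0 and the x axis of pad4, either way round below 0.2 rad) or (distance between plaque0 and pad5 below 0.008 m and angle between the x axis of plaque0 and the x axis of pad5, either way round below 0.2 rad)) and angle between each of plaque0, plaque1, plaque2, plaque3, plaque4's own z axis and vertical below 0.12 rad and ((distance between plaque1 and pad0 below 0.008 m and angle between the x axis of plaque1 and the x axis of pad0, either way round below 0.2 rad) or (distance between plaque1 and pad1 below 0.008 m and angle between the x axis of plaque1 and the x axis of pad1, either way round below 0.2 rad) or (distance between plaque1 and pad2 below 0.008 m and angle between the x axis of plaque1 and the x axis of pad2, either way round below 0.2 rad) or (distance between plaque1 and pad3 below 0.008 m and angle between the x axis of plaque1 and the x axis of pad3, either way round below 0.2 rad) or (distance between plaque1 and pad4 below 0.008 m and angle between the x axis of plaque1 and the x axis of pad4, either way round below 0.2 rad) or (distance between plaque1 and pad5 below 0.008 m and angle between the x axis of plaque1 and the x axis of pad5, either way round below 0.2 rad)) and ((distance between plaque2 and pad0 below 0.008 m and angle between the x axis of plaque2 and the x axis of pad0, either way round below 0.2 rad) or (distance between plaque2 and pad1 below 0.008 m and angle between the x axis of plaque2 and the x axis of pad1, either way round below 0.2 rad) or (distance between plaque2 and pad2 below 0.008 m and angle between the x axis of plaque2 and the x axis of pad2, either way round below 0.2 rad) or (distance between plaque2 and pad3 below 0.008 m and angle between the x axis of plaque2 and the x axis of pad3, either way round below 0.2 rad) or (distance between plaque2 and pad4 below 0.008 m and angle between the x axis of plaque2 and the x axis of pad4, either way round below 0.2 rad) or (distance between plaque2 and pad5 below 0.008 m and angle between the x axis of plaque2 and the x axis of pad5, either way round below 0.2 rad)) and ((distance between plaque3 and pad0 below 0.008 m and angle between the x axis of plaque3 and the x axis of pad0, either way round below 0.2 rad) or (distance between plaque3 and pad1 below 0.008 m and angle between the x axis of plaque3 and the x axis of pad1, either way round below 0.2 rad) or (distance between plaque3 and pad2 below 0.008 m and angle between the x axis of plaque3 and the x axis of pad2, either way round below 0.2 rad) or (distance between plaque3 and pad3 below 0.008 m and angle between the x axis of plaque3 and the x axis of pad3, either way round below 0.2 rad) or (distance between plaque3 and pad4 below 0.008 m and angle between the x axis of plaque3 and the x axis of pad4, either way round below 0.2 rad) or (distance between plaque3 and pad5 below 0.008 m and angle between the x axis of plaque3 and the x axis of pad5, either way round below 0.2 rad)) and ((distance between plaque4 and pad0 below 0.008 m and angle between the x axis of plaque4 and the x axis of pad0, either way round below 0.2 rad) or (distance between plaque4 and pad1 below 0.008 m and angle between the x axis of plaque4 and the x axis of pad1, either way round below 0.2 rad) or (distance between plaque4 and pad2 below 0.008 m and angle between the x axis of plaque4 and the x axis of pad2, either way round below 0.2 rad) or (distance between plaque4 and pad3 below 0.008 m and angle between the x axis of plaque4 and the x axis of pad3, either way round below 0.2 rad) or (distance between plaque4 and pad4 below 0.008 m and angle between the x axis of plaque4 and the x axis of pad4, either way round below 0.2 rad) or (distance between plaque4 and pad5 below 0.008 m and angle between the x axis of plaque4 and the x axis of pad5, either way round below 0.2 rad)) and value of joint sleeve between 2.85 and 3.15 rad), for 0.2 s.
2. first stroke: pump lever fully down (value of joint pump_lever above 0.44 rad).
3. first stroke: pump lever fully back up (value of joint pump_lever below 0.06 rad).
4. second stroke: pump lever fully down (value of joint pump_lever above 0.44 rad).
5. second stroke: pump lever fully back up (value of joint pump_lever below 0.06 rad).
6. third stroke: pump lever fully down (value of joint pump_lever above 0.44 rad).
7. third stroke: pump lever fully back up (value of joint pump_lever below 0.06 rad).
8. fourth stroke: pump lever fully down (value of joint pump_lever above 0.44 rad).
9. fourth stroke: pump lever fully back up (value of joint pump_lever below 0.06 rad).
At the end, for the whole second after the job is handed in: The finished plaque lies flat in the tray, stones up; every plaque present lies stones up on a pad, its centre within 8 mm of the pad's and its long side within 0.2 rad of the pad's; the sleeve is within 0.15 rad of mark 6 (3.0 rad); the lever is up (all of step 1 and value of joint pump_lever below 0.06 rad); the robot touches nothing.
It fails at once if the glue bottle is moved more than 3 cm (distance of glue from where it was at the start of the episode above 0.03 m).
It fails at once if the trim roll is moved more than 3 cm (distance of trim_roll from where it was at the start of the episode above 0.03 m).
It fails at once if the stone jar is moved more than 3 cm (distance of stone_jar from where it was at the start of the episode above 0.03 m).
Of plaque0, plaque1, plaque2, plaque3, plaque4 only 3 to 5 are there at a start; the rules pass over those that are not, and their reading is None.
At some moment in a run one of plaque0, plaque1, plaque2, plaque3, plaque4 may be knocked a few centimetres aside while the robot is not near it.
Once in a run the grip may slacken for a moment while it holds something.
It also fails if it takes over 210 s, if anything falls off the work surface, if the arm or the gripper's body presses on something with over 40 N, if the wrist force passes 120 N, or if a joint passes its speed limit or range.

## Working session

There is one attempt and no reset: what is moved stays moved. The work goes in short steps, Python scripts to look and compute and a tool call to move; the robot and the scene stay as the last step left them, time stands still between calls to the robot, and variables do not carry over. Pictures are saved under pics/ and viewed, about 12 in all and at most 16, crops included, and the job is handed in when it is done.

Besides the shell and the picture viewer there is one more tool, called after "Call:" as name(argument=value, ...), one argument or row to a line, values as JSON. move_arm: Moves the arm, as the interface text tells. Its arguments: {"type":"object","properties":{"series":{"type":"array","items":{"type":"array","items":{"type":"number"}}},"squeeze":{"type":"number"}},"required":["series"]}

```bash
mkdir -p pics; ls; python3 - <<'E'
from rig import arm, vision
import cv2,numpy as np
for n in("top","scene"):
    p,d=vision.grab_frame(n); cv2.imwrite(f"pics/{n}0.png",cv2.resize(p,(800,600),interpolation=cv2.INTER_CUBIC)); np.save(f"pics/{n}0.npy",d); cv2.imwrite(f"pics/{n}0raw.png",p)
    c=vision.camera_model(n); print(n,c["mtx"].tolist(),np.round(c["R"],4).tolist(),c["t"])
print(arm.get_obs())
E
```

```text
pics
top [[531.9086355554822, 0.0, 280.2563085436036], [0.0, 531.9086355554822, 203.49498221501406], [0.0, 0.0, 1.0]] [[0.0056, -1.0, 0.006], [-0.9833, -0.0066, -0.1817], [0.1817, -0.0049, -0.9833]] [-0.06843851  0.58020035  1.34563338]
scene [[392.9239011730512, 0.0, 275.3454750989532], [0.0, 392.9239011730512, 210.96152530747764], [0.0, 0.0, 1.0]] [[-0.528, 0.8491, 0.0193], [0.5236, 0.3433, -0.7798], [-0.6687, -0.4015, -0.6258]] [ 0.34282014 -0.18867916  1.40454445]
{'clock': 0.1, 'q': array([ 9.93203228e-01,  4.86661455e-02,  9.77290522e-02,  1.62199785e+00,
       -1.69118942e-06,  1.44298607e+00]), 'joint_velocities': array([ 0.00021918, -0.00191594,  0.00137901, -0.00050931, -0.0018262 ,
        0.0009426 ]), 'joint_torque': array([ 2.08875237e-03, -3.39852118e+01,  3.20935786e+01,  1.58437912e-02,
       -1.34766583e-04, -9.80761030e-06]), 'eef_pos': array([0.22796297, 0.47230372, 0.23022694]), 'tool_rot': array([ 2.66012235,  1.66964092, -0.00304775]), 'wrist_force': array([-0.62520619,  0.5850332 , -0.46216615]), 'wrist_torque': array([-0.00706055,  0.01827298,  0.01040566]), 'width': 1.0045300905160046}
```

View pics/top0.png

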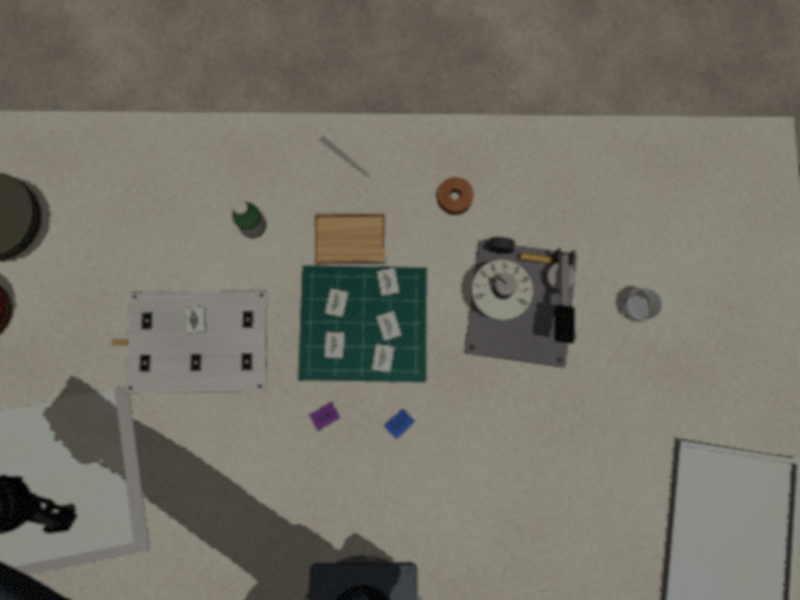

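View pics/scene0.png

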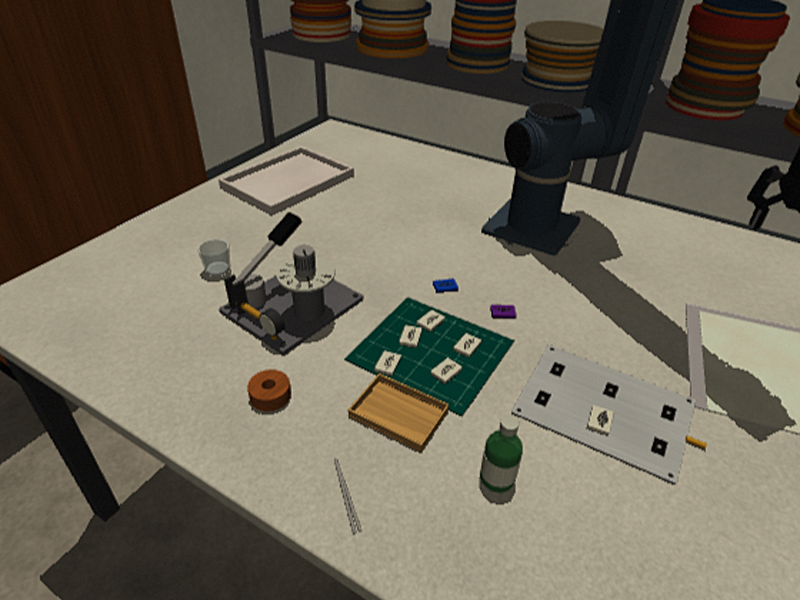

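The top view shows five plaques on the mat (at about 388,281; 336,302; 388,325; 334,345; 383,358). The finished plaque is on the bed at (195,320), with black pads around it. The tray is at (350,238), the dial at (502,288) and the lever pad at (565,323). Next I'll measure these.

```bash
cat > h.py <<'E'
import cv2,numpy as np
from rig import arm,vision
def cam(n):
    c=vision.camera_model(n); return c["mtx"],np.array(c["R"]),np.array(c["t"])
def ray(n,uv,z):
    K,R,t=cam(n); o=-R.T@t; d=R.T@np.linalg.inv(K)@np.array([uv[0],uv[1],1.]); return o+d*(z-o[2])/d[2]
def proj(n,X):
    K,R,t=cam(n); p=K@(R@np.array(X)+t); return p[:2]/p[2]
def rect(n,cnt,z):
    P=np.array([ray(n,c,z)[:2] for c in cnt.reshape(-1,2)]); (cx,cy),(w,h),a=cv2.minAreaRect((P*1000).astype(np.float32))
    if w<h: w,h,a=h,w,a+90
    return cx,cy,w,h,(a+90)%180-90   # mm, deg of long side from x
def blobs(n,mask,z,lo,hi):
    # upsampled mask 4x expected
    cs,_=cv2.findContours(mask,cv2.RETR_EXTERNAL,cv2.CHAIN_APPROX_NONE)
    for c in cs:
        if lo<cv2.contourArea(c)/16<hi:
            m=cv2.moments(c); u,v=m["m10"]/m["m00"]/4-.375,m["m01"]/m["m00"]/4-.375
            g=ray(n,(u,v),z)*1000
            r=rect(n,c/4-.375,z); print("px",round(u,1),round(v,1),"cen",np.round(g[:2],1),"rect",np.round(r,1))
def up(p,box):
    return cv2.resize(p,None,fx=4,fy=4,interpolation=cv2.INTER_CUBIC)
def look(n,box,name,k=6):
    p,d=vision.grab_frame(n); x0,y0,x1,y1=box; cv2.imwrite(f"pics/{name}.png",cv2.resize(p[y0:y1,x0:x1],None,fx=k,fy=k,interpolation=cv2.INTER_CUBIC)); return p,d
def plaques(p):
    im=up(p,0); g=im.min(2)
    blobs("top",((im.min(2)>118)*255).astype(np.uint8),.012,80,320)
E
python3 - <<'E'
from h import *
p=cv2.imread("pics/top0raw.png"); im=up(p,0); d=np.load("pics/top0.npy")
for q in [(388,281),(388,310),(195,308),(230,340),(147,320),(460,220)]: print(q,p[int(q[1]*.7),int(q[0]*.7)])
print("plaques");m=np.zeros(im.shape[:2],np.uint8);m[:]=(im.min(2)>120)*255
m2=m.copy();m2[:,:840]=0;m2[:,1200:]=0;m2[:740]=0;m2[1068:]=0
blobs("top",m2,.012,80,320)
print("pads");m=((im.max(2)<70)*255).astype(np.uint8);m[:,:370]=0;m[:,740:]=0;m[:830]=0;m[1080:]=0
blobs("top",m,.006,20,200)
# depth check
for q in[(105,253),(350*.7,238*.7),(502*.7,288*.7),(565*.7,323*.7),(345*.7,320*.7)]:
    u,v=int(q[0]),int(q[1]); K,R,t=cam("top"); z=d[v,u]; print(q,R.T@(np.linalg.inv(K)@np.array([u,v,1])*z-t))
cv2.imwrite("pics/crop1.png",cv2.resize(p[140:270,205:415],None,fx=3.8,fy=3.8,interpolation=cv2.INTER_CUBIC))
s=cv2.imread("pics/scene0raw.png");cv2.imwrite("pics/crop2.png",cv2.resize(s[140:260,140:280],None,fx=5,fy=5,interpolation=cv2.INTER_CUBIC))
E
```

```text
(388, 281) [ 99 107 107]
(388, 310) [55 63 37]
(195, 308) [126 136 136]
(230, 340) [122 127 130]
(147, 320) [62 65 68]
(460, 220) [124 136 138]
plaques
px 267.8 250.4 cen [460.9 -32.5] rect [461.4 -32.6  45.   30.3  -9.1]
px 234.2 241.5 cen [484.2  57.5] rect [485.5  58.7  43.   31.   -1.3]
px 271.9 227.7 cen [521.9 -43. ] rect [522.5 -42.9  44.2  29.9  18.3]
px 235.8 211.8 cen [564.5  54.8] rect [566.   56.3  43.9  29.2 -12.5]
px 271.3 196.8 cen [606.5 -40.7] rect [606.8 -40.6  43.4  29.3  11.2]
pads
px 101.0 253.7 cen [449.9 412.5] rect [4.501e+02 4.125e+02 2.930e+01 1.710e+01 3.000e-01]
px 136.6 253.3 cen [451.6 317.7] rect [4.514e+02 3.177e+02 2.940e+01 1.730e+01 4.000e-01]
px 172.2 252.7 cen [453.6 222.7] rect [453.6 222.7  29.1  16.7   2.4]
px 102.4 224.2 cen [529.5 414.1] rect [529.4 414.1  30.1  17.5   3.7]
px 173.0 223.1 cen [533.6 224. ] rect [533.2 223.9  29.4  16.7   0.7]
(105, 253) [0.45167164 0.40135789 0.00790273]
(244.99999999999997, 166.6) [0.69340045 0.03529635 0.00736178]
(351.4, 201.6) [ 0.56782612 -0.23594298  0.16207937]
(395.5, 226.1) [ 0.50961163 -0.3444027   0.145851  ]
(241.49999999999997, 224.0) [0.53244947 0.04063116 0.00528409]
```

View pics/crop1.png

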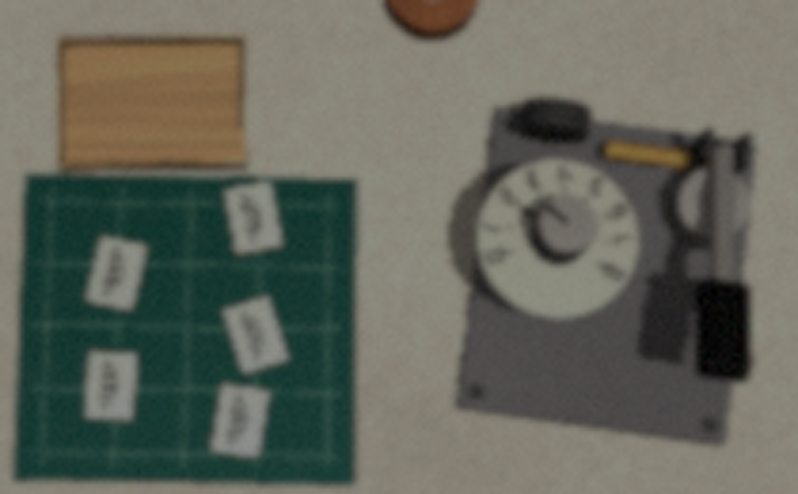

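View pics/crop2.png

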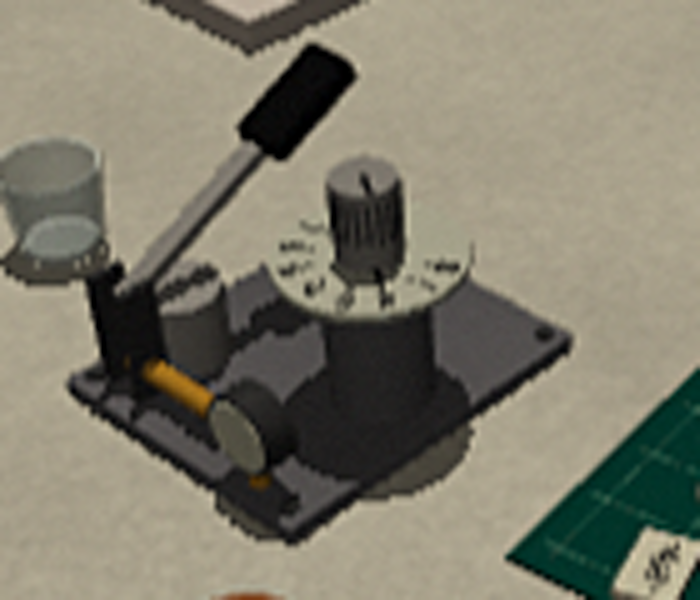

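Call:
move_arm(
  series=[
    [1, -0.5, 0, 0.2, 0.4],
    [1, -0.5, 0, 0.2, 0.4],
    [1, -0.5, 0, 0.2, 0.4],
    [1, -0.5, 0, 0, 0.4],
    [1, -0.5, 0, 0, 0.4],
    [1, -0.5, 0, 0, 0.4],
    [1, -0.5, 0, 0, 0.4],
    [1, -0.5, 0, 0, 0.4],
    [1, -0.5, 0, 0, 0.4],
    [1, -0.5, 0, 0, 0.4],
    [0, 0, 0, 0, 0.4],
  ],
  squeeze=30,
)

```text
clock: 1.48
eef_pos: [0.5334, 0.3147, 0.221]
tool_rot: [-2.175, -2.264, 0.026]
wrist_force: [-1.0, -0.4, -0.0]
width: 0.693
```

Call:
move_arm(
  series=[
    [-0.07, 0.13, -1, -0.03, 0.4],
    [0, 0, -1, 0, 0.4],
    [0, 0, -1, 0, 0.4],
    [0, 0, -1, 0, 0.4],
    [0, 0, -1, 0, 0.4],
    [0, 0, -1, 0, 0.4],
    [0, 0, -0.6, 0, 0.4],
    [0, 0, -0.3, 0, 0.4],
    [0, 0, 0, 0, 0.4],
  ],
)

```text
clock: 2.6
eef_pos: [0.5231, 0.3218, 0.0067]
tool_rot: [-2.193, -2.24, 0.032]
wrist_force: [0.7, 0.0, 0.4]
width: 0.702
```

Call:
move_arm(
  series=[
    [0.28, -0.08, 0.06, 0, 0.4],
    [0, 0, 0, 0, 0.4],
    [0, 0, 0, 0, -1],
    [0, 0, 0, 0, -1],
    [0, 0, 0, 0, -1],
    [0, 0, 0, 0, -1],
    [0, 0, 0, 0, -1],
  ],
)

```text
clock: 3.48
eef_pos: [0.5354, 0.3206, 0.0133]
tool_rot: [-2.195, -2.241, 0.02]
wrist_force: [0.1, -0.9, -0.5]
width: 0.373
```

Call:
move_arm(
  series=[
    [0, 0, 0, 0, -1],
    [0, 0, 0.5, 0, -1],
    [0, 0, 1, 0, -1],
    [0, 0, 1, 0, -1],
    [0, 0, 1, 0, -1],
    [0, 0, 0, 0, -1],
  ],
)

```text
clock: 4.22
eef_pos: [0.5348, 0.3204, 0.1244]
tool_rot: [-2.195, -2.242, 0.019]
wrist_force: [0.7, -0.9, -0.5]
width: 0.367
```

```bash
python3 - <<'E'
from h import *
o=arm.get_obs();print(o["eef_pos"],o["tool_rot"],o["width"])
look("top",(60,180,200,290),"c3",5)
E
```

```text
[0.53477582 0.32042586 0.12441063] [-2.19508952 -2.24155482  0.01859324] 0.36717689612459575
```

View pics/c3.png

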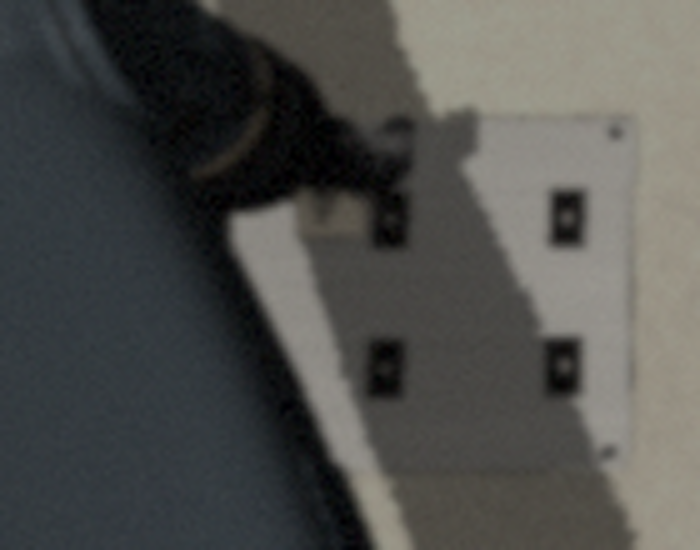

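Call:
move_arm(
  series=[
    [0, -1, 0, 0, -1],
    [0, -1, 0, 0, -1],
    [0, -1, 0, 0, -1],
    [0.5, -1, 0, 0, -1],
    [0.7, -1, 0, 0, -1],
    [0.7, -1, 0, 0, -1],
    [0.8, -1, 0, 0, -1],
    [0.8, -1, 0, 0, -1],
    [0.8, -1, 0, 0, -1],
    [0.8, -0.4, 0, 0, -1],
    [0, 0, 0, 0, -1],
  ],
)

```text
clock: 5.65
eef_pos: [0.6775, 0.0276, 0.0997]
tool_rot: [-2.176, -2.227, 0.064]
wrist_force: [-0.5, 0.2, -0.8]
width: 0.375
```

Call:
move_arm(
  series=[
    [0.5, 0.25, 0, 0, -1],
    [0.05, 0, -0.8, 0, -1],
    [0.05, 0, -0.8, 0, -1],
    [0.05, 0, -0.5, 0, -1],
    [0, 0, 0, 0, -1],
    [0, 0, 0, 0, -1],
  ],
)

```text
clock: 6.4
eef_pos: [0.6901, 0.0393, 0.0303]
tool_rot: [-2.165, -2.223, 0.075]
wrist_force: [0.7, 0.4, 0.0]
width: 0.373
```

Call:
move_arm(
  series=[
    [0.05, -0.1, -0.3, 0, -1],
    [0.05, 0, -0.2, 0, -1],
    [0, 0, -0.08, 0, -1],
    [0, 0, 0, 0, -1],
    [0, 0, 0, 0, 0.3],
    [0, 0, 0, 0, 0.3],
    [0, 0, 0, 0, 0.3],
  ],
)

```text
clock: 7.28
eef_pos: [0.6955, 0.0358, 0.0153]
tool_rot: [-2.168, -2.226, 0.069]
wrist_force: [0.2, -1.5, 0.5]
width: 0.653
```

Call:
move_arm(
  series=[
    [0, 0, 0.8, 0, 0.3],
    [0, 0, 1, 0, 0.3],
    [0, 0, 1, 0, 0.3],
    [-0.5, 0, 0.5, -0.15, 0.3],
    [-1, 0.2, 0, -0.16, 0.3],
    [-1, 0.2, 0, 0, 0.3],
    [-1, 0.2, 0, 0, 0.3],
    [-0.7, 0, 0, 0, 0.3],
    [0, 0, 0, 0, 0.3],
  ],
)

```text
clock: 8.4
eef_pos: [0.5666, 0.0543, 0.119]
tool_rot: [-2.428, -1.934, 0.055]
wrist_force: [1.0, 1.3, -0.5]
width: 0.648
```

```bash
python3 - <<'E'
from h import *
p,d=look("top",(200,140,330,280),"c4",4)
im=up(p,0);plaques(p)
E
```

```text
px 267.7 250.3 cen [461.1 -32.4] rect [461.4 -32.5  47.   32.5  -8.6]
px 271.8 227.7 cen [522.1 -42.8] rect [522.3 -42.8  46.3  32.5  18.1]
px 271.3 196.8 cen [606.7 -40.6] rect [606.9 -40.4  46.4  32.3  11.5]
```

View pics/c4.png

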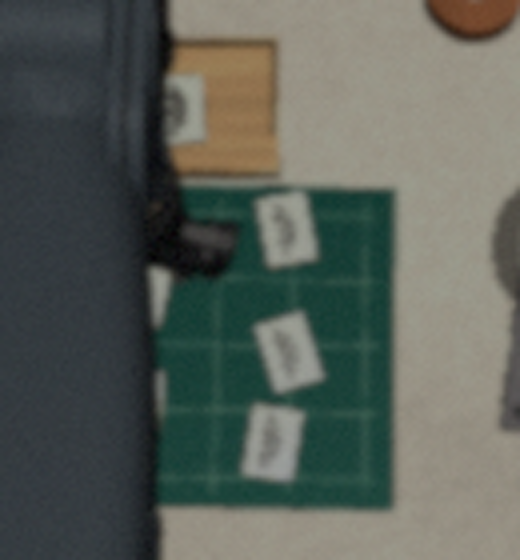

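The finished plaque lies in the tray, at (185,108) in this crop, and the three visible mat plaques haven't moved. Next I'll descend on the plaque at (565,55).

Call:
move_arm(
  series=[
    [0, 0, -1, 0, 0.3],
    [0.04, 0, -1, 0, 0.3],
    [0.04, 0, -0.9, 0, 0.3],
    [0.04, 0, -0.5, 0, 0.3],
    [0, 0, 0, 0, 0.3],
    [0, 0, 0, 0, 0.3],
  ],
)

```text
clock: 9.2
eef_pos: [0.5793, 0.0534, 0.0173]
tool_rot: [-2.435, -1.938, 0.04]
wrist_force: [-0.2, -0.2, 0.3]
width: 0.65
```

Call:
move_arm(
  series=[
    [-0.42, 0.04, -0.2, 0, 0.3],
    [0, 0, -0.2, 0, 0.3],
    [0, 0, 0, 0, 0.3],
    [0, 0, 0, 0, 0.3],
  ],
)

```text
clock: 9.7
eef_pos: [0.5713, 0.0544, 0.0097]
tool_rot: [-2.44, -1.941, 0.029]
wrist_force: [-0.5, -0.2, -0.5]
width: 0.648
```

Call:
move_arm(
  series=[
    [-0.2, 0.02, -0.15, 0, 0.3],
    [0, 0, -0.05, 0, 0.3],
    [0, 0, 0, 0, -1],
    [0, 0, 0, 0, -1],
    [0, 0, 0, 0, -1],
    [0, 0, 0, 0, -1],
    [0, 0, 0, 0, -1],
  ],
)

```text
clock: 10.58
eef_pos: [0.5658, 0.055, 0.004]
tool_rot: [-2.441, -1.942, 0.027]
wrist_force: [0.3, -0.3, 0.9]
width: 0.386
```

Call:
move_arm(
  series=[
    [0, 0, 0.5, 0, -1],
    [0, 0, 1, 0, -1],
    [0, 0.5, 1, 0, -1],
    [-0.2, 1, 0, 0.15, -1],
    [-0.2, 1, 0, 0.16, -1],
    [-0.2, 1, 0, 0, -1],
    [-0.2, 1, 0, 0, -1],
    [-0.2, 0.8, 0, 0, -1],
    [0, 0.3, 0, 0, -1],
    [0, 0, 0, 0, -1],
    [0, 0, 0, 0, -1],
  ],
)

```text
clock: 11.95
eef_pos: [0.538, 0.2266, 0.0917]
tool_rot: [-2.188, -2.237, 0.019]
wrist_force: [0.5, 0.1, -0.1]
width: 0.385
```

Call:
move_arm(
  series=[
    [-0.1, -0.08, -1, 0, -1],
    [0, 0, -0.9, 0, -1],
    [-0.05, 0, -0.4, 0, -1],
    [0, 0, -0.2, 0, -1],
    [0, 0, 0, 0, -1],
    [0, 0, 0, 0, -1],
  ],
)

```text
clock: 12.7
eef_pos: [0.5368, 0.2204, 0.0179]
tool_rot: [-2.198, -2.233, 0.014]
wrist_force: [-0.1, -0.5, -0.1]
width: 0.388
```

Call:
move_arm(
  series=[
    [-0.12, 0.12, -0.2, 0, -1],
    [0, 0, -0.1, 0, -1],
    [0, 0, 0, 0, -1],
    [0, 0, 0, 0, -1],
  ],
)

```text
clock: 13.2
eef_pos: [0.5342, 0.225, 0.0101]
tool_rot: [-2.198, -2.235, 0.009]
wrist_force: [-0.4, 0.3, 0.6]
width: 0.388
```

Call:
move_arm(
  series=[
    [0, 0, -0.06, 0, -1],
    [0, 0, 0, 0, 0.3],
    [0, 0, 0, 0, 0.3],
    [0, 0, 0, 0, 0.3],
    [0, 0, 0.6, 0, 0.3],
    [0, 0, 1, 0, 0.3],
    [0, 0, 1, 0, 0.3],
    [0, 0, 0.2, 0, 0.3],
    [0, 0, 0, 0, 0.3],
  ],
)

```text
clock: 14.32
eef_pos: [0.5351, 0.2251, 0.0989]
tool_rot: [-2.2, -2.236, 0.004]
wrist_force: [-0.3, -0.3, -0.8]
width: 0.65
```

```bash
python3 - <<'E'
from h import *
p,d=vision.grab_frame("top");plaques(p)
E
cat >> h.py <<'E'
def plaques(p,box=(212,186,298,264)):
    x0,y0,x1,y1=box; im=up(p,0).astype(float); r=im[:,:,2]/(im[:,:,1]+1)
    m=((r>.83)&(im[:,:,2]>45)).astype(np.uint8)*255; k=np.zeros_like(m); k[y0*4:y1*4,x0*4:x1*4]=m[y0*4:y1*4,x0*4:x1*4]
    k=cv2.morphologyEx(k,cv2.MORPH_CLOSE,np.ones((13,13),np.uint8)); blobs("top",k,.012,60,400)
E
python3 - <<'E'
from h import *
p,d=vision.grab_frame("top");plaques(p)
cv2.imwrite("pics/c5.png",cv2.resize(p[150:290,80:330],None,fx=3.2,fy=3.2,interpolation=cv2.INTER_CUBIC))
E
```

```text
px 243.8 255.1 cen [448.   31.1] rect [4.487e+02 3.120e+01 4.520e+01 3.790e+01 3.000e-01]
px 270.5 194.3 cen [613.5 -38.5] rect [607.9   5.1 233.6  58.8 -89.6]
```

View pics/c5.png

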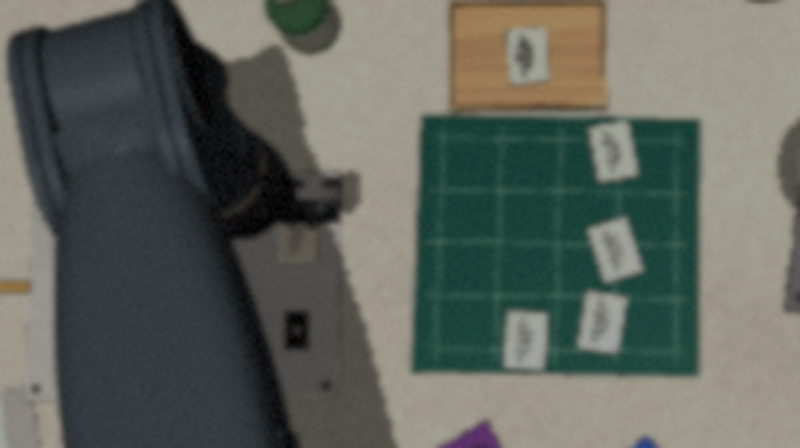

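The knock has happened: the plaque that was at (484,58) is now lower on the mat, at (527,339) in the crop. The plaque I placed sits at (297,243) on the bed, next to the gripper.

```bash
sed -i 's/r>.83/r>.9/;s/(212,186,298,264)/(212,189,298,265)/' h.py
python3 - <<'E'
from h import *
p,d=vision.grab_frame("top");plaques(p)
print(ray("top",(244.6,255.8),.012))
E
```

```text
px 243.8 255.7 cen [446.4  31. ] rect [446.3  30.9  47.9  35.3  -3.9]
px 271.2 197.2 cen [605.5 -40.3] rect [606.2 -40.2  49.7  36.1  12.3]
[0.44614375 0.02897162 0.012     ]
```

Call:
move_arm(
  series=[
    [0, -1, 0, -0.11, 0.1],
    [-0.4, -1, 0, 0, 0.1],
    [-0.4, -1, 0, 0, 0.1],
    [-0.5, -1, 0, 0, 0.1],
    [-0.5, -1, 0, 0, 0.1],
    [-0.5, -0.9, 0, 0, 0.1],
    [-0.5, -0.4, 0, 0, 0.1],
    [0, 0, 0, 0, 0.1],
    [0, 0, 0, 0, 0.1],
  ],
)

```text
clock: 15.6
eef_pos: [0.439, 0.0306, 0.0837]
tool_rot: [-2.285, -2.126, 0.034]
wrist_force: [0.3, -0.3, -0.2]
width: 0.551
```

Call:
move_arm(
  series=[
    [0.22, -0.02, 0, 0, 0.1],
    [0, 0, -1, 0, 0.1],
    [0, 0, -0.7, 0, 0.1],
    [0, 0, -0.2, 0, 0.1],
    [0, 0, 0, 0, 0.1],
    [0, 0, 0, 0, 0.1],
  ],
)

```text
clock: 16.35
eef_pos: [0.4511, 0.0323, 0.0265]
tool_rot: [-2.282, -2.133, 0.028]
wrist_force: [0.4, -1.0, -0.0]
width: 0.552
```

Call:
move_arm(
  series=[
    [-0.15, -0.06, -0.4, 0, 0.1],
    [0, 0, -0.25, 0, 0.1],
    [0, 0, -0.07, 0, 0.1],
    [0, 0, 0, 0, 0.1],
    [0, 0, 0, 0, 0.1],
  ],
)

```text
clock: 16.98
eef_pos: [0.4475, 0.0302, 0.0049]
tool_rot: [-2.284, -2.134, 0.025]
wrist_force: [0.1, 0.4, -0.2]
width: 0.549
```

Call:
move_arm(
  series=[
    [0, 0, 0, 0, -1],
    [0, 0, 0, 0, -1],
    [0, 0, 0, 0, -1],
    [0, 0, 0, 0, -1],
    [0, 0, 0.6, 0, -1],
    [0, 0, 1, 0, -1],
    [0, 0, 1, 0, -1],
    [0, 1, 0.4, 0.11, -1],
    [0.3, 1, 0, 0, -1],
    [0.3, 1, 0, 0, -1],
    [0.3, 1, 0, 0, -1],
    [0.3, 1, 0, 0, -1],
  ],
)

```text
clock: 18.48
eef_pos: [0.4836, 0.1829, 0.0979]
tool_rot: [-2.193, -2.229, 0.026]
wrist_force: [-0.2, -0.1, -0.0]
width: 0.388
```

Call:
move_arm(
  series=[
    [0.4, 1, 0, 0, -1],
    [0.4, 1, 0, 0, -1],
    [0.4, 1, 0, 0, -1],
    [0.3, 0.8, 0, 0, -1],
    [0, 0.2, 0, 0, -1],
    [0, 0, 0, 0, -1],
    [0, 0, 0, 0, -1],
  ],
)

```text
clock: 19.35
eef_pos: [0.5285, 0.3073, 0.0956]
tool_rot: [-2.19, -2.232, 0.032]
wrist_force: [0.4, 0.5, -0.8]
width: 0.384
```

Call:
move_arm(
  series=[
    [0.15, 0.4, 0, 0, -1],
    [0, 0, -1, 0, -1],
    [0, 0, -1, 0, -1],
    [0, 0, -0.4, 0, -1],
    [0, 0, -0.1, 0, -1],
    [0, 0, 0, 0, -1],
    [0, 0, 0, 0, -1],
  ],
)

```text
clock: 20.23
eef_pos: [0.5366, 0.3204, 0.0234]
tool_rot: [-2.195, -2.23, 0.02]
wrist_force: [0.8, -0.1, -0.4]
width: 0.382
```

Call:
move_arm(
  series=[
    [-0.14, -0.05, -0.3, 0, -1],
    [0, 0, -0.2, 0, -1],
    [0, 0, -0.05, 0, -1],
    [0, 0, 0, 0, -1],
    [0, 0, 0, 0, -1],
  ],
)

```text
clock: 20.85
eef_pos: [0.5334, 0.3194, 0.0085]
tool_rot: [-2.197, -2.231, 0.015]
wrist_force: [-0.1, 0.2, -0.0]
width: 0.382
```

Call:
move_arm(
  series=[
    [0, 0, 0, 0, 0.3],
    [0, 0, 0, 0, 0.3],
    [0, 0, 0, 0, 0.3],
    [0, 0, 0.6, 0, 0.3],
    [0, 0, 1, 0, 0.3],
    [0, 0, 1, 0, 0.3],
    [0, -1, 0.4, -0.2, 0.3],
    [-0.2, -1, 0, -0.02, 0.3],
    [-0.2, -1, 0, 0, 0.3],
    [-0.2, -1, 0, 0, 0.3],
    [-0.2, -1, 0, 0, 0.3],
    [-0.3, -1, 0, 0, 0.3],
  ],
)

```text
clock: 22.35
eef_pos: [0.504, 0.1375, 0.1151]
tool_rot: [-2.387, -2.035, -0.012]
wrist_force: [-0.2, 0.1, 0.5]
width: 0.649
```

Call:
move_arm(
  series=[
    [-0.3, -1, 0, 0, 0.1],
    [-0.3, -1, 0, 0, 0.1],
    [-0.3, -1, 0, 0, 0.1],
    [-0.2, -1, 0, 0, 0.1],
    [-0.2, -0.9, 0, 0, 0.1],
    [0, -0.2, 0, 0, 0.1],
    [0, 0, 0, 0, 0.1],
    [0, 0, 0, 0, 0.1],
  ],
)

```text
clock: 23.35
eef_pos: [0.4675, -0.0212, 0.1275]
tool_rot: [2.387, 2.031, 0.033]
wrist_force: [-0.3, -0.2, -0.2]
width: 0.551
```

```bash
python3 - <<'E'
from h import *
p,d=vision.grab_frame("top");plaques(p)
cv2.imwrite("pics/c6.png",cv2.resize(p[150:290,80:330],None,fx=3.2,fy=3.2,interpolation=cv2.INTER_CUBIC))
E
```

```text
px 271.1 194.5 cen [612.8 -39.9] rect [611.6 -39.8  38.8  35.3 -89.6]
```

View pics/c6.png

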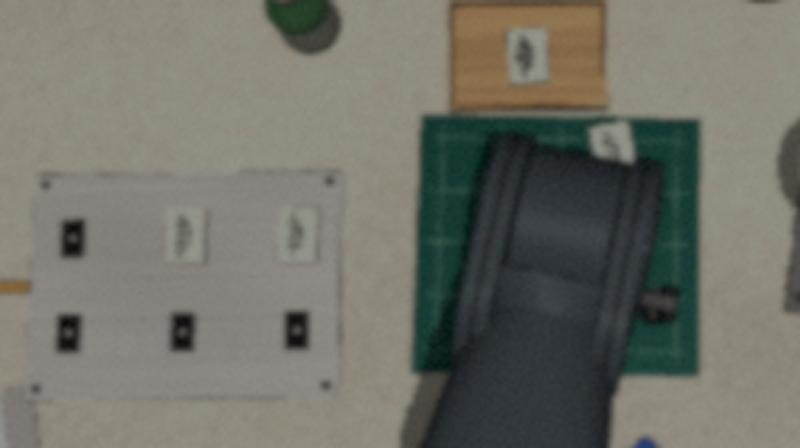

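Both placed plaques sit squarely over their pads, at (186,236) and (297,234) in the crop.

Call:
move_arm(
  series=[
    [-0.2, -0.4, 0, 0, 0.1],
    [0, 0, -1, 0, 0.1],
    [0, 0, -1, 0, 0.1],
    [0, 0, -1, 0, 0.1],
    [0, 0, -0.4, 0, 0.1],
    [0, 0, -0.1, 0, 0.1],
    [0, 0, 0, 0, 0.1],
    [0, 0, 0, 0, 0.1],
  ],
)

```text
clock: 24.4
eef_pos: [0.4624, -0.0344, 0.0227]
tool_rot: [2.379, 2.033, 0.035]
wrist_force: [0.7, -0.7, 0.7]
width: 0.552
```

Call:
move_arm(
  series=[
    [-0.04, 0.06, -0.35, 0, 0.1],
    [0, 0, -0.18, 0, 0.1],
    [0, 0, -0.05, 0, 0.1],
    [0, 0, 0, 0, 0.1],
    [0, 0, 0, 0, 0.1],
  ],
)

```text
clock: 25.02
eef_pos: [0.4624, -0.0326, 0.0057]
tool_rot: [2.377, 2.032, 0.038]
wrist_force: [-0.5, -0.3, 0.4]
width: 0.549
```

Call:
move_arm(
  series=[
    [0, 0, 0, 0, -1],
    [0, 0, 0, 0, -1],
    [0, 0, 0, 0, -1],
    [0, 0, 0, 0, -1],
    [0, 0, 0.6, 0, -1],
    [0, 0, 1, 0, -1],
    [0, 0, 1, 0, -1],
    [0, 1, 0.2, 0.2, -1],
    [0, 1, 0, 0.025, -1],
    [0, 1, 0, 0, -1],
    [0, 1, 0, 0, -1],
    [0, 1, 0, 0, -1],
  ],
)

```text
clock: 26.52
eef_pos: [0.4617, 0.1199, 0.092]
tool_rot: [2.189, 2.235, 0.038]
wrist_force: [0.8, -0.5, -0.3]
width: 0.384
```

Call:
move_arm(
  series=[
    [0, 1, 0, 0, -1],
    [0, 1, 0, 0, -1],
    [0, 0.8, 0, 0, -1],
    [0, 0.2, 0, 0, -1],
    [0, 0, 0, 0, -1],
    [0, 0, 0, 0, -1],
  ],
)

```text
clock: 27.28
eef_pos: [0.4607, 0.2131, 0.0911]
tool_rot: [2.186, 2.238, 0.035]
wrist_force: [0.3, 0.4, -0.4]
width: 0.384
```

Call:
move_arm(
  series=[
    [-0.22, 0.34, 0, 0, -1],
    [0, 0, -1, 0, -1],
    [0, 0, -0.9, 0, -1],
    [0, 0, -0.4, 0, -1],
    [0, 0, -0.1, 0, -1],
    [0, 0, 0, 0, -1],
    [0, 0, 0, 0, -1],
  ],
)

```text
clock: 28.15
eef_pos: [0.455, 0.2236, 0.0206]
tool_rot: [2.189, 2.232, 0.043]
wrist_force: [0.2, 0.3, -0.6]
width: 0.387
```

Call:
move_arm(
  series=[
    [0, -0.02, -0.25, 0, -1],
    [0, 0, -0.13, 0, -1],
    [0, 0, -0.02, 0, -1],
    [0, 0, 0, 0, -1],
    [0, 0, 0, 0, -1],
  ],
)

```text
clock: 28.78
eef_pos: [0.4563, 0.2233, 0.0093]
tool_rot: [2.188, 2.231, 0.047]
wrist_force: [0.1, -0.4, 0.0]
width: 0.381
```

Call:
move_arm(
  series=[
    [0, 0, 0, 0, 0.3],
    [0, 0, 0, 0, 0.3],
    [0, 0, 0, 0, 0.3],
    [0, 0, 0.6, 0, 0.3],
    [0, 0, 1, 0, 0.3],
    [0, 0, 1, 0, 0.3],
    [0, -1, 0.3, 0.19, 0.3],
    [0.2, -1, 0, 0.19, 0.3],
    [0.3, -1, 0, 0, 0.3],
    [0.3, -1, 0, 0, 0.3],
    [0.3, -1, 0, 0, 0.3],
    [0.3, -1, 0, 0, 0.3],
  ],
)

```text
clock: 30.28
eef_pos: [0.5035, 0.0407, 0.1138]
tool_rot: [1.807, 2.539, 0.069]
wrist_force: [-0.3, -0.1, -0.3]
width: 0.653
```

Call:
move_arm(
  series=[
    [0.3, -1, 0, 0, 0.2],
    [0.3, -1, 0, 0, 0.2],
    [0.2, -0.8, 0, 0, 0.2],
    [0, -0.2, 0, 0, 0.2],
    [0, 0, 0, 0, 0.2],
    [0, 0, 0, 0, 0.2],
  ],
)

```text
clock: 31.02
eef_pos: [0.5307, -0.0535, 0.1219]
tool_rot: [1.805, 2.53, 0.076]
wrist_force: [0.6, 0.8, -0.2]
width: 0.602
```

Call:
move_arm(
  series=[
    [-0.3, 0.35, 0, -0.02, 0.2],
    [0, 0, -1, 0, 0.2],
    [0, 0, -1, 0, 0.2],
    [0, 0, -1, 0, 0.2],
    [0, 0, -0.3, 0, 0.2],
    [0, 0, 0, 0, 0.2],
    [0, 0, 0, 0, 0.2],
  ],
)

```text
clock: 31.9
eef_pos: [0.5189, -0.0347, 0.0235]
tool_rot: [1.817, 2.52, 0.081]
wrist_force: [0.3, 0.1, 0.1]
width: 0.597
```

```bash
python3 - <<'E'
from h import *
o=arm.get_obs();print(o["eef_pos"],o["tool_rot"])
from scipy.spatial.transform import Rotation as R
print(R.from_rotvec(o["tool_rot"]).as_matrix().round(3))
for n in("scene","top"):
  p,d=vision.grab_frame(n);
  if n=="top": plaques(p,(212,189,298,265))
E
```

```text
[ 0.51890264 -0.03470311  0.02347809] [1.81704666 2.51959044 0.08069074]
[[-0.316  0.947  0.058]
 [ 0.949  0.315  0.022]
 [ 0.003  0.062 -0.998]]
px 259.0 248.4 cen [466.1  -9.1] rect [467.   -6.2  89.7  65.7  -3.1]
px 280.7 231.7 cen [511.3 -66.6] rect [511.5 -65.3  56.1  29.4 -15.3]
px 244.3 225.7 cen [527.   31.2] rect [528.2  30.9  45.7  20.6  -8.6]
px 268.0 212.2 cen [564.2 -32. ] rect [571.8 -33.3  77.6  68.3  50.2]
```

Call:
move_arm(
  series=[
    [0.1, -0.28, 0, 0, 0.2],
    [0, 0, -0.4, 0, 0.2],
    [0, 0, -0.2, 0, 0.2],
    [0, 0, 0, 0, 0.2],
    [0, 0, 0, 0, 0.2],
  ],
)

```text
clock: 32.62
eef_pos: [0.5237, -0.0448, 0.0058]
tool_rot: [1.817, 2.516, 0.082]
wrist_force: [-0.5, 0.1, -0.0]
width: 0.598
```

Call:
move_arm(
  series=[
    [0, 0, 0, 0, -1],
    [0, 0, 0, 0, -1],
    [0, 0, 0, 0, -1],
    [0, 0, 0, 0, -1],
    [0, 0, 0, 0, -1],
    [0, 0, 0.6, 0, -1],
    [0, 0, 1, 0, -1],
    [0, 0, 1, 0, -1],
    [0, 1, 0.2, -0.19, -1],
    [-0.2, 1, 0, -0.19, -1],
    [-0.2, 1, 0, 0, -1],
    [-0.2, 1, 0, 0, -1],
  ],
)

```text
clock: 34.12
eef_pos: [0.5086, 0.0764, 0.1026]
tool_rot: [2.176, 2.19, 0.085]
wrist_force: [0.8, 0.3, -0.2]
width: 0.383
```

Call:
move_arm(
  series=[
    [-0.2, 1, 0, 0, -1],
    [-0.2, 1, 0, 0, -1],
    [-0.2, 1, 0, 0, -1],
    [-0.2, 1, 0, 0, -1],
    [-0.2, 1, 0, 0, -1],
    [-0.2, 1, 0, 0, -1],
    [-0.2, 1, 0, 0, -1],
    [-0.2, 0.9, 0, 0, -1],
    [0, 0.2, 0, 0, -1],
    [0, 0, 0, 0, -1],
    [0, 0, 0, 0, -1],
  ],
)

```text
clock: 35.5
eef_pos: [0.463, 0.33, 0.1194]
tool_rot: [2.167, 2.185, 0.112]
wrist_force: [0.0, -0.1, -0.0]
width: 0.383
```

Call:
move_arm(
  series=[
    [-0.36, -0.42, 0, 0, -1],
    [0, 0, -1, 0, -1],
    [0, 0, -1, 0, -1],
    [0, 0, -0.8, 0, -1],
    [0, 0, -0.3, 0, -1],
    [0, 0, 0, 0, -1],
    [0, 0, 0, 0, -1],
  ],
)

```text
clock: 36.38
eef_pos: [0.4555, 0.3117, 0.0276]
tool_rot: [2.174, 2.173, 0.117]
wrist_force: [-0.2, 0.1, 0.2]
width: 0.386
```

Call:
move_arm(
  series=[
    [-0.08, 0.18, -0.35, 0.015, -1],
    [0, 0, -0.2, 0, -1],
    [0, 0, -0.07, 0, -1],
    [0, 0, 0, 0, -1],
    [0, 0, 0, 0, -1],
  ],
)

```text
clock: 37.0
eef_pos: [0.4545, 0.3187, 0.0102]
tool_rot: [2.159, 2.186, 0.124]
wrist_force: [-0.1, 0.4, -0.1]
width: 0.384
```

Call:
move_arm(
  series=[
    [-0.03, -0.03, -0.04, 0, -1],
    [0, 0, 0, 0, 0.3],
    [0, 0, 0, 0, 0.3],
    [0, 0, 0, 0, 0.3],
    [0, 0, 0.6, 0, 0.3],
    [0, 0, 1, 0, 0.3],
    [0, 0, 1, 0, 0.3],
    [0, -1, 0.3, 0.2, 0.3],
    [0.4, -1, 0, 0.03, 0.3],
    [0.4, -1, 0, 0, 0.3],
    [0.4, -1, 0, 0, 0.3],
    [0.4, -1, 0, 0, 0.3],
  ],
)

```text
clock: 38.5
eef_pos: [0.5058, 0.1668, 0.1117]
tool_rot: [1.938, 2.382, 0.153]
wrist_force: [0.9, 0.5, 0.7]
width: 0.652
```

Call:
move_arm(
  series=[
    [0.5, -1, 0, 0, 0.3],
    [0.5, -1, 0, 0, 0.3],
    [0.5, -1, 0, 0, 0.3],
    [0.5, -1, 0, 0, 0.3],
    [0.5, -1, 0, 0, 0.3],
    [0.5, -0.9, 0, 0, 0.3],
    [0.5, -0.4, 0, 0, 0.3],
    [0, 0, 0, 0, 0.3],
    [0, 0, 0, 0, 0.3],
  ],
)

```text
clock: 39.62
eef_pos: [0.6181, -0.0315, 0.1263]
tool_rot: [1.933, 2.367, 0.166]
wrist_force: [-0.2, 0.4, -0.2]
width: 0.65
```

```bash
python3 - <<'E'
from h import *
o=arm.get_obs();print(o["eef_pos"],o["q"].round(3),o["joint_velocities"].round(3))
from scipy.spatial.transform import Rotation as R
for v in [(2.66,1.67,-.003),(-2.168,-2.226,.069),(-2.2,-2.236,.004),(2.377,2.032,.038),(2.159,2.186,.124),tuple(o["tool_rot"])]:
    print(R.from_rotvec(v).as_matrix()[:,2].round(3),R.from_rotvec(v).as_matrix()[2].round(3))
E
```

```text
[ 0.61805146 -0.0314844   0.12631079] [-0.188  0.153 -0.004  1.291  0.057 -0.386] [-0.002 -0.002  0.009  0.003  0.001 -0.   ]
[-0.001 -0.002 -1.   ] [-0.002 -0.    -1.   ]
[-0.055 -0.008 -0.998] [-0.007 -0.055 -0.998]
[-0.005  0.002 -1.   ] [ 0.002 -0.005 -1.   ]
[ 0.028  0.005 -1.   ] [ 0.009  0.027 -1.   ]
[ 0.104  0.011 -0.995] [ 0.009  0.104 -0.995]
[ 0.131  0.033 -0.991] [ 0.006  0.135 -0.991]
```

Call:
move_arm(
  series=[
    [-0.4, -0.3, 0, 0, 0.3],
    [0, 0, -1, 0, 0.3],
    [0, 0, -1, 0, 0.3],
    [0, 0, -1, 0, 0.3],
    [0, 0, -0.3, 0, 0.3],
    [0, 0, 0, 0, 0.3],
    [0, 0, 0, 0, 0.3],
  ],
)

```text
clock: 40.5
eef_pos: [0.6012, -0.0394, 0.0297]
tool_rot: [1.926, 2.369, 0.167]
wrist_force: [0.6, -1.0, 0.5]
width: 0.65
```

Call:
move_arm(
  series=[
    [0.18, -0.04, -0.4, 0, 0.3],
    [0, 0, -0.3, 0, 0.3],
    [0, 0, -0.08, 0, 0.3],
    [0, 0, 0, 0, 0.3],
    [0, 0, 0, 0, 0.3],
  ],
)

```text
clock: 41.12
eef_pos: [0.6092, -0.0411, 0.0074]
tool_rot: [1.923, 2.366, 0.17]
wrist_force: [0.2, 1.1, -0.5]
width: 0.65
```

Call:
move_arm(
  series=[
    [0, 0, 0, 0, -1],
    [0, 0, 0, 0, -1],
    [0, 0, 0, 0, -1],
    [0, 0, 0, 0, -1],
    [0, 0, 0, 0, -1],
    [0, 0, 0.6, 0, -1],
    [0, 0, 1, 0, -1],
    [0, 0, 1, 0, -1],
    [-0.6, 1, 0.2, -0.2, -1],
    [-0.6, 1, 0, -0.04, -1],
    [-0.6, 1, 0, 0, -1],
    [-0.6, 1, 0, 0, -1],
  ],
)

```text
clock: 42.62
eef_pos: [0.5395, 0.0795, 0.1047]
tool_rot: [2.136, 2.149, 0.169]
wrist_force: [0.7, -0.7, 0.3]
width: 0.383
```

Call:
move_arm(
  series=[
    [-0.1, 1, 0, 0, -1],
    [-0.1, 1, 0, 0, -1],
    [0, 1, 0, 0, -1],
    [0, 1, 0, 0, -1],
    [0, 1, 0, 0, -1],
    [0, 1, 0, 0, -1],
    [0, 1, 0, 0, -1],
    [0, 1, 0, 0, -1],
    [0, 1, 0, 0, -1],
    [0, 1, 0, 0, -1],
    [0, 0.7, 0, 0, -1],
    [0, 0, 0, 0, -1],
  ],
)

```text
clock: 44.12
eef_pos: [0.5359, 0.4161, 0.1258]
tool_rot: [2.126, 2.145, 0.202]
wrist_force: [0.5, -0.0, 0.1]
width: 0.381
```

Call:
move_arm(
  series=[
    [-0.12, -0.06, 0, 0.01, -1],
    [0, 0, -1, 0, -1],
    [0, 0, -1, 0, -1],
    [0, 0, -1, 0, -1],
    [0, 0, -0.3, 0, -1],
    [0, 0, 0, 0, -1],
    [0, 0, 0, 0, -1],
  ],
)

```text
clock: 45.0
eef_pos: [0.5343, 0.409, 0.0316]
tool_rot: [2.12, 2.146, 0.211]
wrist_force: [0.8, -0.6, -0.6]
width: 0.381
```

Call:
move_arm(
  series=[
    [-0.08, 0.16, -0.3, 0, -1],
    [0, 0, -0.25, 0, -1],
    [0, 0, -0.07, 0, -1],
    [0, 0, 0, 0, -1],
    [0, 0, 0, 0, -1],
  ],
)

```text
clock: 45.62
eef_pos: [0.5334, 0.4157, 0.0151]
tool_rot: [2.119, 2.145, 0.219]
wrist_force: [0.7, 0.4, -0.3]
width: 0.383
```

Call:
move_arm(
  series=[
    [-0.05, -0.05, -0.14, 0, -1],
    [0, 0, 0, 0, -1],
    [0, 0, 0, 0, 0.3],
    [0, 0, 0, 0, 0.3],
    [0, 0, 0, 0, 0.3],
    [0, 0, 0.6, 0, 0.3],
    [0, 0, 1, 0, 0.3],
    [0, 0, 1, 0, 0.3],
    [0, 0, 0.3, 0, 0.3],
    [0, 0, 0, 0, 0.3],
  ],
)

```text
clock: 46.88
eef_pos: [0.5325, 0.4144, 0.1047]
tool_rot: [2.118, 2.144, 0.224]
wrist_force: [-0.4, -0.5, -0.5]
width: 0.651
```

```bash
python3 - <<'E'
from h import *
ps=[vision.grab_frame("top")[0].astype(float) for _ in range(6)]
p=np.mean(ps,0).clip(0,255).astype(np.uint8)
cv2.imwrite("pics/avg.png",p)
cv2.imwrite("pics/c8.png",cv2.convertScaleAbs(cv2.resize(p[160:260,320:410],None,fx=6,fy=6,interpolation=cv2.INTER_CUBIC),alpha=1.3))
print(ray("top",(351.6,202.6),.108),ray("top",(354.5,197.9),.158))
im=up(p,0);m=((im.min(2)>115)*255).astype(np.uint8);m[:,:1290]=0;m[:,1520:]=0;m[:700]=0;m[940:]=0
m=cv2.morphologyEx(m,cv2.MORPH_CLOSE,np.ones((25,25),np.uint8))
cs,_=cv2.findContours(m,cv2.RETR_EXTERNAL,cv2.CHAIN_APPROX_NONE);c=max(cs,key=cv2.contourArea)
P=np.array([ray("top",q/4-.375,.108)[:2]*1000 for q in c.reshape(-1,2)],np.float32);print(cv2.fitEllipse(P),cv2.minEnclosingCircle(P))
E
```

```text
[ 0.57402352 -0.24497768  0.108     ] [ 0.57635094 -0.24519452  0.158     ]
((574.3162231445312, -244.29034423828125), (101.61402130126953, 102.95360565185547), 99.70156860351562) ((576.2821655273438, -243.2272186279297), 54.137874603271484)
```

View pics/c8.png

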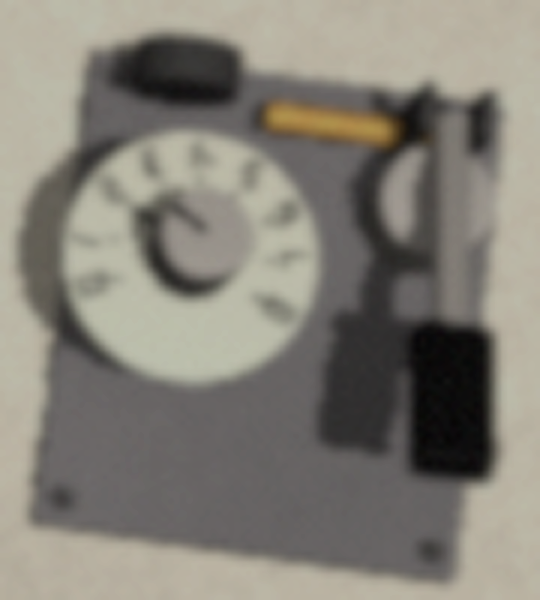

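Call:
move_arm(
  series=[
    [0, 0, 1, 0, 0.4],
    [0, 0, 1, 0, 0.4],
    [0, -0.5, 1, 0, 0.4],
    [0, -1, 0.3, -0.18, 0.4],
    [0, -1, 0, -0.18, 0.4],
    [0, -1, 0, -0.18, 0.4],
    [0, -1, 0, -0.18, 0.4],
    [0, -1, 0, -0.18, 0.4],
    [0, -1, 0, -0.18, 0.4],
    [0, -1, 0, -0.18, 0.4],
    [0, -1, 0, -0.18, 0.4],
    [0, -1, 0, 0, 0.4],
  ],
)

```text
clock: 48.68
eef_pos: [0.5247, 0.1189, 0.1892]
tool_rot: [2.908, 0.619, 0.055]
wrist_force: [-0.6, 0.4, 0.0]
width: 0.7
```

Call:
move_arm(
  series=[
    [0.2, -1, 0, 0, 0.4],
    [0.2, -1, 0, 0, 0.4],
    [0.2, -1, 0, 0, 0.4],
    [0.2, -1, 0, 0, 0.4],
    [0.2, -1, 0, 0, 0.4],
    [0.2, -1, 0, 0, 0.4],
    [0.1, -1, 0, 0, 0.4],
    [0, -1, 0, 0, 0.4],
    [0, -1, 0, 0, 0.4],
    [0, -1, 0, 0, 0.4],
    [0, 0, 0, 0, 0.4],
  ],
)

```text
clock: 50.05
eef_pos: [0.5593, -0.1922, 0.1776]
tool_rot: [2.915, 0.618, 0.031]
wrist_force: [-1.4, -0.2, -0.4]
width: 0.699
```

Call:
move_arm(
  series=[
    [0.2, -0.4, 0.6, 0, 0.4],
    [0.2, -0.8, 0.2, 0, 0.4],
    [0.1, -0.5, 0, 0, 0.4],
    [0, 0, 0, 0, 0.4],
    [0, 0, 0, 0, 0.4],
  ],
)

```text
clock: 50.68
eef_pos: [0.5729, -0.2397, 0.1978]
tool_rot: [2.922, 0.625, 0.024]
wrist_force: [0.0, 0.7, -0.8]
width: 0.699
```

```bash
python3 - <<'E'
from h import *
from scipy.spatial.transform import Rotation as R
o=arm.get_obs();print(o["q"].round(3),R.from_rotvec(o["tool_rot"]).as_matrix().round(3).tolist())
p,d=vision.grab_frame("top");a=p[190:280,100:300]
p2,d=vision.grab_frame("scene");
cv2.imwrite("pics/c9.png",np.vstack([cv2.resize(p[190:280,80:300],(780,319),interpolation=cv2.INTER_CUBIC),cv2.resize(p2[130:250,110:450],(780,275),interpolation=cv2.INTER_CUBIC)]))
E
```

```text
[-0.447  0.182  0.17   1.451 -0.112  0.696] [[0.913, 0.405, 0.048], [0.408, -0.901, -0.147], [-0.017, 0.153, -0.988]]
```

View pics/c9.png

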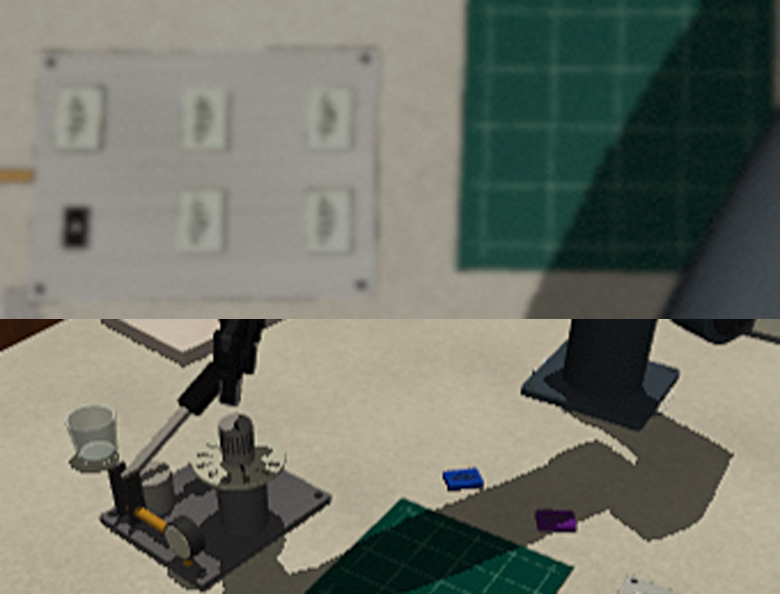

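All five plaques lie squarely on pads and the mat is empty. The gripper is above the sleeve. Next I'll descend and grip it.

Call:
move_arm(
  series=[
    [0.08, -0.2, 0, 0, 0.4],
    [0, 0, -0.8, 0, 0.4],
    [0, 0, -0.8, 0, 0.4],
    [0, 0, -0.4, 0, 0.4],
    [0, 0, 0, 0, 0.4],
    [0, 0, 0, 0, 0.4],
  ],
)

```text
clock: 51.52
eef_pos: [0.5767, -0.2457, 0.1384]
tool_rot: [2.918, 0.627, 0.028]
wrist_force: [0.6, -0.2, 0.7]
width: 0.698
```

```bash
python3 - <<'E'
from h import *
ps=[vision.grab_frame("top")[0].astype(float) for _ in range(3)]
im=up(np.mean(ps,0).clip(0,255).astype(np.uint8),0).astype(float)
print(im[4*223,4*155],im[4*220,4*172])
r=im[:,:,0]/(im[:,:,2]+1)
m=((r<.955)&(im.min(2)>85)).astype(np.uint8)*255;k=np.zeros_like(m);k[830:1090,370:740]=m[830:1090,370:740]
k=cv2.morphologyEx(cv2.morphologyEx(k,cv2.MORPH_OPEN,np.ones((7,7),np.uint8)),cv2.MORPH_CLOSE,np.ones((21,21),np.uint8))
blobs("top",k,.015,80,400)
E
```

```text
[140. 145. 148.] [106. 116. 116.]
```

Call:
move_arm(
  series=[
    [-0.03, 0, -0.4, 0, 0.4],
    [0, 0, -0.1, 0, 0.4],
    [0, 0, 0, 0, -1],
    [0, 0, 0, 0, -1],
    [0, 0, 0, 0, -1],
    [0, 0, 0, 0, -1],
    [0, 0, 0, 0, -1],
    [0, 0, 0, 0, -1],
  ],
  squeeze=60,
)

```text
clock: 52.68
eef_pos: [0.5774, -0.2454, 0.1241]
tool_rot: [2.917, 0.627, 0.035]
wrist_force: [-0.1, 0.1, 0.6]
width: 0.429
```

Call:
move_arm(
  series=[
    [0, 0, 0, -0.2, -1],
    [0, 0, 0, -0.2, -1],
    [0, 0, 0, -0.2, -1],
    [0, 0, 0, -0.2, -1],
    [0, 0, 0, 0, -1],
  ],
)

```text
clock: 53.3
eef_pos: [0.5758, -0.2455, 0.1241]
tool_rot: [2.965, -0.334, -0.046]
wrist_force: [-0.8, 1.1, -0.2]
width: 0.426
```

Call:
move_arm(
  series=[
    [0, 0, 0, -0.2, -1],
    [0, 0, 0, -0.2, -1],
    [0, 0, 0, -0.2, -1],
    [0, 0, 0, -0.2, -1],
    [0, 0, 0, -0.2, -1],
    [0, 0, 0, -0.2, -1],
    [0, 0, 0, -0.2, -1],
    [0, 0, 0, -0.2, -1],
    [0, 0, 0, 0, -1],
    [0, 0, 0, 0, -1],
  ],
)

```text
clock: 54.55
eef_pos: [0.5739, -0.2431, 0.1241]
tool_rot: [2.228, -2.051, -0.183]
wrist_force: [0.6, 2.5, 0.0]
width: 0.431
```

Call:
move_arm(
  series=[
    [0, 0, 0, -0.14, -1],
    [0, 0, 0, 0, -1],
    [0, 0, 0, 0, -1],
  ],
)

```text
clock: 54.92
eef_pos: [0.5739, -0.2427, 0.1241]
tool_rot: [2.123, -2.167, -0.19]
wrist_force: [1.3, 2.7, 0.8]
width: 0.434
```

Call:
move_arm(
  series=[
    [0, 0, 0, 0, 0.4],
    [0, 0, 0, 0, 0.4],
    [0, 0, 0, 0, 0.4],
    [0, 0, 0.6, 0, 0.4],
    [0, 0, 1, 0, 0.4],
    [0, 0, 1, 0, 0.4],
    [0, 0.5, 0.2, 0, -1],
    [0, 1, 0, 0, -1],
    [0, 1, 0, 0, -1],
    [0, 1, 0, 0, -1],
    [0, 1, 0, 0, -1],
    [0, 1, 0, 0, -1],
  ],
)

```text
clock: 56.42
eef_pos: [0.5719, -0.0718, 0.2135]
tool_rot: [2.125, -2.166, -0.188]
wrist_force: [-0.2, -0.3, -0.1]
width: -0.002
```

```bash
python3 - <<'E'
from h import *
p=np.mean([vision.grab_frame("top")[0].astype(float) for _ in range(5)],0).clip(0,255).astype(np.uint8)
cv2.imwrite("pics/c10.png",cv2.convertScaleAbs(cv2.resize(p[160:260,320:410],None,fx=6,fy=6,interpolation=cv2.INTER_CUBIC),alpha=1.3))
print(ray("top",(395,226.7),.143)); o=arm.get_obs()
from scipy.spatial.transform import Rotation as R
print(o["q"].round(2),R.from_rotvec(o["tool_rot"]).as_matrix().round(3).tolist())
E
```

```text
[ 0.50829326 -0.34498086  0.143     ]
[-0.23  0.37  0.42  1.79 -0.02  2.93] [[-0.02, -0.987, -0.158], [-1.0, 0.018, 0.016], [-0.013, 0.158, -0.987]]
```

View pics/c10.png

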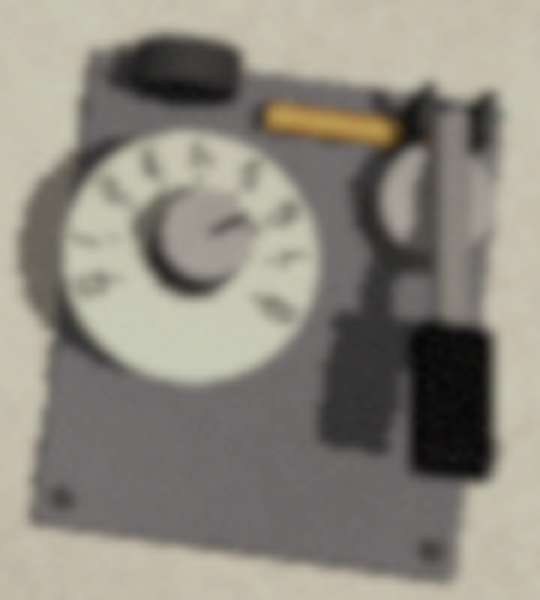

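The line on the sleeve now points to 6, at (245,218) in the crop. Next is the lever.

Call:
move_arm(
  series=[
    [-1, -0.5, 0, 0, -1],
    [-1, -1, 0, 0, -1],
    [-0.3, -1, 0, 0, -1],
    [0, -1, 0, 0, -1],
    [0, -1, 0, 0, -1],
    [0, -1, 0, 0, -1],
    [0, -1, 0, 0, -1],
    [0, -1, 0, 0, -1],
    [0, -1, 0, 0, -1],
    [0, -0.5, 0, 0, -1],
    [0, 0, 0, 0, -1],
    [0, 0, 0, 0, -1],
  ],
)

```text
clock: 58.18
eef_pos: [0.4957, -0.3602, 0.2104]
tool_rot: [2.107, -2.181, -0.192]
wrist_force: [-0.1, -0.5, -0.2]
width: -0.003
```

Call:
move_arm(
  series=[
    [0.25, 0.5, 0, 0, -1],
    [0, 0, -1, 0, -1],
    [0, 0, -0.6, 0, -1],
    [0, 0, 0, 0, -1],
    [0, 0, 0, 0, -1],
  ],
)

```text
clock: 58.8
eef_pos: [0.5062, -0.3381, 0.1638]
tool_rot: [2.116, -2.176, -0.189]
wrist_force: [0.1, 1.1, 1.2]
width: -0.003
```

Call:
move_arm(
  series=[
    [-0.15, -0.2, -0.5, 0, -1],
    [0, 0, -0.6, 0, -1],
    [0, 0, -0.6, 0, -1],
    [0, 0, -0.5, 0, -1],
    [0, 0, -0.3, 0, -1],
    [0, 0, 0, 0, -1],
  ],
)

```text
clock: 59.55
eef_pos: [0.499, -0.3462, 0.0892]
tool_rot: [2.111, -2.177, -0.185]
wrist_force: [2.0, 1.0, 6.6]
width: 0.0
```

Call:
move_arm(
  series=[
    [0, 0, -0.35, 0, -1],
    [0, 0, -0.25, 0, -1],
    [0, 0, -0.1, 0, -1],
  ],
)

```text
clock: 59.92
eef_pos: [0.4981, -0.3463, 0.0723]
tool_rot: [2.11, -2.178, -0.182]
wrist_force: [-2.7, 5.2, 19.4]
width: -0.001
```

Call:
move_arm(
  series=[
    [0, 0, 0.6, 0, -1],
    [0, 0, 0.8, 0, -1],
    [0, 0, 0.8, 0, -1],
    [0, 0, 0.8, 0, -1],
    [0, 0, 0.2, 0, -1],
    [0, 0, 0, 0, -1],
    [0, 0, 0, 0, -1],
  ],
)

```text
clock: 60.8
eef_pos: [0.5032, -0.3479, 0.1665]
tool_rot: [2.115, -2.187, -0.167]
wrist_force: [0.4, -0.8, -0.1]
width: 0.001
```

```bash
python3 - <<'E'
from h import *
p,d=vision.grab_frame("scene")
cv2.imwrite("pics/c11.png",cv2.resize(p[120:260,120:320],None,fx=3.6,fy=3.6,interpolation=cv2.INTER_CUBIC))
E
```

```text
(no output)
```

View pics/c11.png

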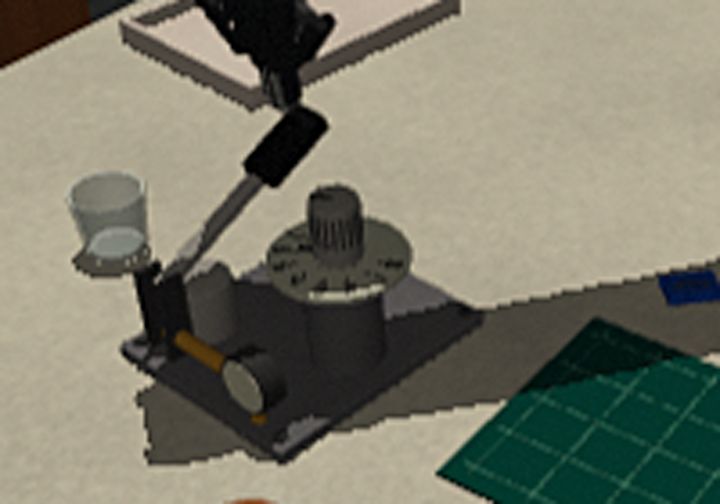

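The lever is back up, its pad at (287,145), with the fingertips clear above it. Strokes two to four repeat the same moves.

Call:
move_arm(
  series=[
    [-0.05, 0.05, -0.6, 0, -1],
    [0, 0, -0.7, 0, -1],
    [0, 0, -0.7, 0, -1],
    [0, 0, -0.5, 0, -1],
    [0, 0, -0.3, 0, -1],
    [0, 0, -0.3, 0, -1],
    [0, 0, -0.2, 0, -1],
  ],
)

```text
clock: 61.72
eef_pos: [0.4963, -0.3464, 0.0716]
tool_rot: [2.108, -2.181, -0.173]
wrist_force: [-5.0, 6.3, 27.9]
width: 0.0
```

Call:
move_arm(
  series=[
    [0, 0, 0.6, 0, -1],
    [0, 0, 0.8, 0, -1],
    [0, 0, 0.8, 0, -1],
    [0, 0, 0.8, 0, -1],
    [0, 0, 0.2, 0, -1],
    [0, 0, 0, 0, -1],
    [0, 0, 0, 0, -1],
  ],
)

```text
clock: 62.6
eef_pos: [0.5007, -0.3467, 0.1694]
tool_rot: [2.114, -2.185, -0.16]
wrist_force: [-0.1, 0.0, 0.2]
width: 0.002
```

Call:
move_arm(
  series=[
    [-0.02, 0, -0.6, 0, -1],
    [0, 0, -0.7, 0, -1],
    [0, 0, -0.7, 0, -1],
    [0, 0, -0.5, 0, -1],
    [0, 0, -0.3, 0, -1],
    [0, 0, -0.3, 0, -1],
    [0, 0, -0.15, 0, -1],
  ],
)

```text
clock: 63.48
eef_pos: [0.494, -0.3463, 0.0719]
tool_rot: [2.106, -2.179, -0.171]
wrist_force: [-2.2, 3.0, 21.2]
width: 0.0
```

Call:
move_arm(
  series=[
    [0, 0, 0.6, 0, -1],
    [0, 0, 0.8, 0, -1],
    [0, 0, 0.8, 0, -1],
    [0, 0, 0.8, 0, -1],
    [0, 0, 0.2, 0, -1],
    [0, 0, 0, 0, -1],
    [0, 0, 0, 0, -1],
  ],
)

```text
clock: 64.35
eef_pos: [0.4973, -0.346, 0.1667]
tool_rot: [2.111, -2.183, -0.165]
wrist_force: [0.5, -0.3, -0.0]
width: 0.001
```

Call:
move_arm(
  series=[
    [0.05, 0, -0.6, 0, -1],
    [0, 0, -0.7, 0, -1],
    [0, 0, -0.7, 0, -1],
    [0, 0, -0.5, 0, -1],
    [0, 0, -0.3, 0, -1],
    [0, 0, -0.3, 0, -1],
    [0, 0, -0.15, 0, -1],
  ],
)

```text
clock: 65.22
eef_pos: [0.4935, -0.3458, 0.0715]
tool_rot: [2.104, -2.176, -0.17]
wrist_force: [-5.2, 6.0, 27.8]
width: 0.004
```

Call:
move_arm(
  series=[
    [0, 0, 0.6, 0, -1],
    [0, 0, 0.8, 0, -1],
    [0, 0, 0.8, 0, -1],
    [0, 0, 0.8, 0, -1],
    [0, 0, 0.8, 0, -1],
    [0, 0, 0.5, 0, -1],
    [-0.5, 0, 0, 0, -1],
    [-1, 0.5, 0, 0, -1],
    [-1, 0.5, 0, 0, -1],
    [0, 0, 0, 0, -1],
    [0, 0, 0, 0, -1],
  ],
)

```text
clock: 66.6
eef_pos: [0.4191, -0.3129, 0.1901]
tool_rot: [2.11, -2.177, -0.179]
wrist_force: [-0.3, -0.7, 0.2]
width: 0.002
```

```bash
python3 - <<'E'
from h import *
p,d=vision.grab_frame("top");cv2.imwrite("pics/c12.png",cv2.resize(p[140:280,80:420],(790,325),interpolation=cv2.INTER_CUBIC))
E
```

```text
(no output)
```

View pics/c12.png

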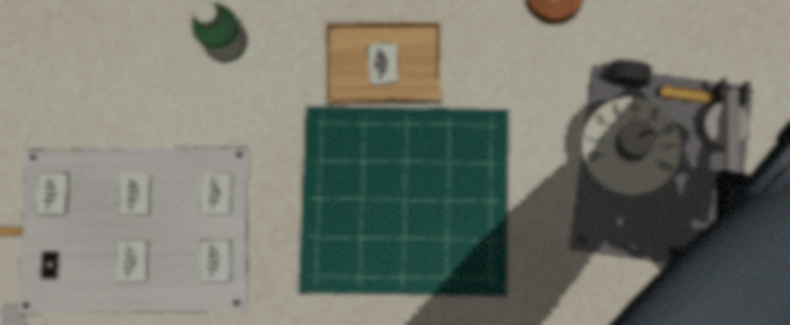

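```bash
python3 -c "
from rig import arm
print(arm.job_done(), arm.get_obs()['clock'])"
```

```text
the job is handed in; nothing more can be done
the job is handed in; nothing more can be done
```

The job is done and handed in, with the robot's clock at about 67 s of the 210 s allowed. No verdict was reported.

- **Finished plaque:** it lies flat in the wooden tray, stones up.
- **Plaques from the mat:** there were five, and each lies stones up on its own pad. One was knocked a few centimetres aside during the run, and I found it again with the camera. In the last picture all five look square and within about 1 pixel (2–3 mm) of their pad centres. I read those positions by eye, because the automatic measurement of the placed plaques found nothing.
- **Sleeve:** I turned it 115° clockwise from mark 2. The line on its top pointed at 6 afterwards.
- **Lever:** I pumped it four times, down to the stop each time (tool at 72 mm, 19–28 N). I rose well clear after each stroke. A picture showed it fully back up after the first stroke. After the other three I relied on the tool height and near-zero force, because the arm hid the lever pad in the last picture.
- **Bystanders:** the glue bottle and trim roll look untouched in the last picture. The stone jar was outside it, but was in place after the first stroke.

The gripper gradually tilted by about 9° during the run, but this did not affect the placements.

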